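# Clamp a pot in locking pliers, snap its lid home, release and tray it

## Robot

A 6-joint arm with a two-finger parallel gripper is mounted at the origin on the work surface. World frame = base frame: x ahead of the robot, y to its left, z up, the work surface at z = 0. Lengths are in m, angles in rad, forces in N, time in s.
With the tool pointing down it reaches from about 0.325 to 0.775 m from the base axis. Payload 5.5 kg.
Tool frame: the origin (TCP) lies between the finger pads; the fingertips stand 8 mm ahead of it and the grasp point (between the pads) lies 11 mm behind it (tcp_to_tips is the distance from the TCP to the fingertips, in m); z points along the fingers, y is the direction in which the jaws open and shut (so a half turn about z gives the same grasp; the last joint's range is limited). The gripper opens to 88 mm and grips with 3 to 60 N. Pads are 20 mm wide; open, the fingers measure 115 mm over their backs; the gripper's body (75 mm by 178 mm) begins 61 mm behind the grasp point.
Start: joints at [1.145, 0.091, 1.231, -0, 1.82, -0.057], TCP at [0.216, 0.56, 0.231] pointing down, gripper open.
Joint ranges: [-2.87, 2.87], [-0.86, 2.18], [0.17, 2.46], [-1.51, 4.65], [0.06, 2.69], [-2.65, 2.65]. Speed limits (rad/s): [2.57, 2.57, 3.01, 3.14, 3.14, 3.14].

## Interface

Orientations are given as a unit quaternion [w, x, y, z].
In Python, from bench import * gives the robot as it stands. Calls block until the motion is done:
- move_to(position, orientation): joint-space move of the TCP to a pose.
- move_l(position, speed=0.15, orientation=None): straight line of the TCP; orientation=None keeps the orientation; speed is the mean speed in m/s.
- movej(angles): joint-space move.
- gripper_open() and close(): open the fingers fully, or close them until they stop; the grip force is fixed at half the most.
- hold(seconds).
- inverse_kinematics(position, orientation): joint angles nearest the present ones, or None.
- state(): the state.
- get_image(name): name is "scene" or "top" or "wrist"; returns a dict with "frame" (400x640x3 uint8, blue, green, red), "depth" (400x640 float32, m along the optical axis (not along the pixel's ray), 0 where there is no reading), "camera_matrix" (3x3 intrinsics, pixels), "view" (4x4, takes a point from world to camera coordinates). Camera axes: x right, y up, looking along -z (the intrinsics and any distortion apply to the point x, -y, -z); pixel columns grow to the right and rows downward; lengths in m; the calibration is good to about 2 mm. A picture is of the moment at which its call begins.
A pose or a line that the arm cannot do raises IKError and nothing moves.
- job_done(): hands the job in, once; it reports no verdict.
The state is a dict: "time": time; "joint_pos": joint angles; "dq": joint speeds; "joint_torque": joint torques, N m; "ee_pos": TCP position; "ee_rot": TCP orientation; "ft_force": force on the tool from outside, world axes, zero at the start; "moment": the same for the moment, N m; "finger_gap": finger opening in m.
Only numpy, scipy, OpenCV 4.12 (cv2) and the standard library are available. Lean on these libraries where they do the work, as an engineer would, in place of code of your own. Each camera call takes 0.05 s, during which the arm holds its last target. There are 200 camera calls.

## Task

Squeeze the red handles of the bench-mounted locking pliers together until they go over centre and stay locked on the brass pot. With the pot clamped, take the seating tool, press its foot squarely on the middle of the lid until the lid clicks fully home, and stand the tool back upright on its round rubber pad. Then pull the yellow release lever to open the pliers, and set the pot down, upright and without dropping it, in the blue tray; leave the jar and the polish bar where they are.

Things in the scene. Friction and masses are not known exactly. Their poses are not given: they have to be found in the camera images.
- pliers: Locking pliers fixed to the bench, lying flat. Origin on the bench under the pivot; x points from handles to jaws, z up. Blue base plate 12 mm thick, x = -60 to 110 mm. The pot stands at about x = 65 mm on a pedestal 24 mm high. A bridge plate 34 mm wide covers x = -64 to 12 mm up to 55 mm high; bolt head at the pivot to 60 mm.
- squeeze_point (a point): Midway between the two red handles, 125 mm behind the pivot, 40 mm above the bench. The bars (heights 33 to 47 mm, free below, to 155 mm behind the pivot) swing level and symmetrically, 63 mm over their outsides here when open, 34 mm locked. Squeezing along the pliers' y takes up to 11 N a handle; past centre they pull themselves shut and stay locked.
- handle_l (a joint): Swing of each handle, rad: 0 = fully open, 0.08 = over centre, about 0.115 to 0.125 = locked on the pot. Springs back to 0 if let go before centre.
- lever_tip (a point): Near the top of the yellow release lever: blade 20 mm wide (pliers' y), 7 mm thick, its top 2 mm above this point; pivot 50 mm behind the plier pivot, 60 mm up. Linked to the handles: open it leans 0.3 rad back to the handle ends; locked it leans 0.3 rad towards the jaws. Pull its top back to the handle ends (10 N, whole stroke about 22 mm); past centre it springs open.
- pot_mid (a point): Loose brass pot, 40 mm diameter, body 30 mm tall plus steel lid, about 0.3 kg in all; point on its axis 18 mm above its underside (half-way up with the lid home). The jaws grip it 9 to 21 mm above its underside on its two sides in the pliers' y; towards and away from the pivot it is free. Open jaws stand about 7 mm clear each side.
- lid_top (a point): Centre of the top of the steel lid (38 mm diameter, 6 mm thick). Not home, it stands 5 mm proud, showing a red neck (top 41 mm above the pot's underside); home it meets the brass body (top 36 mm above it).
- lid (a joint): How far the lid is pressed, m: 0 = proud, 0.005 = fully home. Resists with up to about 10 N, clicks over at 0.0035 and then pulls itself home; springs back if let go before.
- tool_mid (a point): Seating tool, loose, standing upright: white round foot 30 mm diameter and 14 mm tall, wooden shaft 24 mm diameter above it from 14 to 58 mm, dark knob 30 mm diameter on top, 68 mm tall in all, 140 g. This point is on its axis 34 mm above its underside.
- tool_foot (a point): Centre of the underside of the seating tool's foot.
- pad: Round black rubber pad, fixed, 84 mm diameter, 4 mm thick, on which the seating tool stands. Origin at the centre of its underside.
- tray: Blue open tray, fixed, 130 x 130 mm outside, walls 5 mm thick and 18 mm tall, floor 5 mm thick. Origin at the centre of its underside.
- jar: Amber jar with black cap, 56 mm diameter, 70 mm tall; leave alone. Origin at the centre of its underside.
- rouge_bar: Reddish bar of polishing compound, 100 x 35 x 28 mm; leave alone. Origin at the centre of its underside.
There are look-alikes about, which are no part of the job. There is more than one size of the tray; the one meant has the size given above.

How it is judged:
By the outcome, as a careful person would: the job done as asked, in the order asked, and still so for the second after the job is handed in, with the robot touching nothing.
It also fails if it takes over 67 s, if anything falls off the work surface, if the arm or the gripper's body presses on something with over 40 N, if the wrist force passes 120 N, or if a joint passes its speed limit or range.

## Working session

There is one attempt and no reset: what is moved stays moved. The work goes in short steps, each a Python script; the robot and the scene stay as the last script left them, time stands still between calls to the robot, and variables do not carry over. Pictures are saved under pics/ and viewed, about 8 in all and at most 12, crops included, and the job is handed in when it is done.

```bash
ls; mkdir -p pics; cat > h.py <<'E'
import numpy as np, cv2
from bench import *
def snap(name,fn=None):
    im=get_image(name); 
    if fn: cv2.imwrite('pics/'+fn,im["frame"])
    return im
def cloud(im):
    d=im["depth"].astype(float);K=np.array(im["camera_matrix"]);V=np.array(im["view"])
    v,u=np.mgrid[:d.shape[0],:d.shape[1]]
    x=(u-K[0,2])/K[0,0]*d;y=(v-K[1,2])/K[1,1]*d
    P=np.stack([x,-y,-d,np.ones_like(d)],-1)@np.linalg.inv(V).T
    P=P[...,:3];P[d<=0]=np.nan
    return P
E
python3 - <<'E'
from h import *
a=snap("top","top.png");b=snap("scene","scene.png")
np.savez('im0.npz',t=a["frame"],tp=cloud(a),s=b["frame"],sp=cloud(b))
print(state());print(a["camera_matrix"],a["view"],a.keys())
E
```

```text
pics
{'time': 0.1, 'joint_pos': array([ 1.14530056e+00,  9.17733535e-02,  1.23173269e+00,  2.96014410e-05,
        1.81979125e+00, -5.67049544e-02]), 'dq': array([-0.00215271, -0.00244302, -0.0020509 , -0.00011085, -0.00056065,
        0.00117141]), 'joint_torque': array([ 2.26293268e-03, -4.47858489e+01, -4.07569957e+01,  6.99270959e-02,
        2.83949316e-02, -1.23116488e-04]), 'ee_pos': array([0.21618829, 0.55944024, 0.22964456]), 'ee_rot': array([-2.17441773e-04,  1.83348582e-01,  9.83047593e-01, -8.24240886e-04]), 'ft_force': array([-0.36940003,  0.0396809 , -0.03101641]), 'moment': array([ 0.01171901, -0.03673133, -0.03768446]), 'finger_gap': 0.08782881155343499}
[[423.41768172   0.         324.44367847]
 [  0.         423.41768172 197.18229055]
 [  0.           0.           1.        ]] [[ 6.03811888e-04 -9.99850726e-01 -1.72673676e-02 -1.26295786e-01]
 [ 9.82328375e-01 -2.63878840e-03  1.87147000e-01 -5.06458900e-01]
 [-1.87164629e-01 -1.70752267e-02  9.82180146e-01 -1.41569128e+00]
 [ 0.00000000e+00  0.00000000e+00  0.00000000e+00  1.00000000e+00]] dict_keys(['frame', 'depth', 'camera_matrix', 'view'])
```

View pics/top.png

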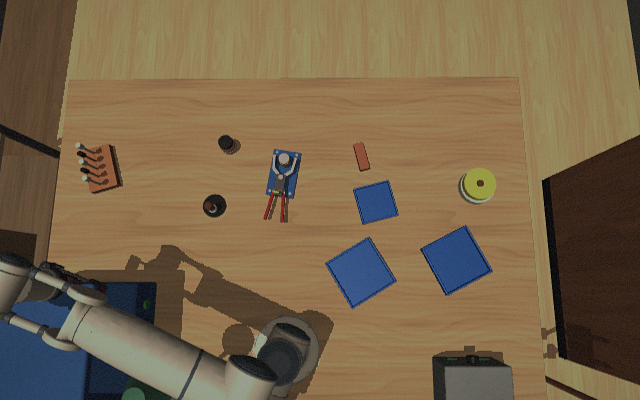

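View pics/scene.png

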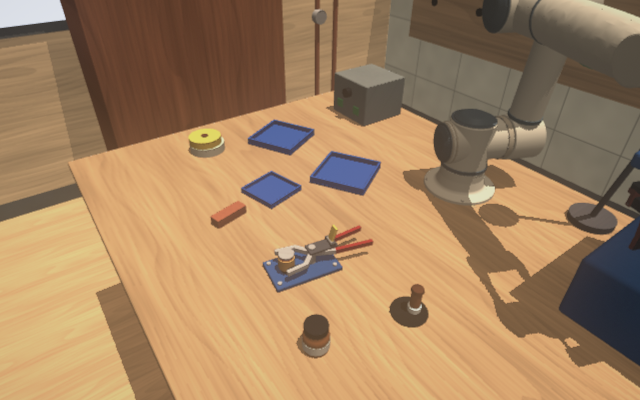

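Top view: pliers at (283,175), pot (285,159), tool on its pad (214,206), and jar (228,144), which could be mistaken for the tool. The polish bar is at (361,156). There are three tray candidates, at (376,202), (361,272) and (456,260), so I'll measure their sizes and fit the poses.

```bash
python3 - <<'E'
from h import *
z=np.load('im0.npz');F=z['t'];P=z['tp']
hsv=cv2.cvtColor(F,cv2.COLOR_BGR2HSV)
m=cv2.inRange(hsv,(105,120,40),(125,255,255))
n,l,s,c=cv2.connectedComponentsWithStats(m)
for i in range(1,n):
    if s[i,4]<150 or s[i,0]<200: continue
    q=P[l==i];q=q[np.isfinite(q[:,0])]
    r=cv2.minAreaRect(q[:,:2].astype(np.float32)*1000)
    print('blue',c[i].round(),s[i,4],'rect',np.round(r[0],1),np.round(r[1],1),round(r[2],1),'z',np.percentile(q[:,2],[5,50,95]).round(4))
    # only near-rim points
    if s[i,4]>900:
        w=q[q[:,2]>.012]; print('  rim',len(w),cv2.minAreaRect(w[:,:2].astype(np.float32)*1000))
for nm,(u0,u1,v0,v1) in dict(tool=(200,230,192,220),jar=(215,242,132,156),pl=(258,305,145,225)).items():
    q=P[v0:v1,u0:u1].reshape(-1,3);q=q[np.isfinite(q[:,0])]
    h=q[q[:,2]>.012]; print(nm,'max z',h[:,2].max(),'top centre',h[h[:,2]>h[:,2].max()-.006].mean(0).round(4),'n',len(h))
k=cv2.inRange(hsv,(0,0,0),(180,255,45))
q=P[190:222,198:230][k[190:222,198:230]>0];q=q[q[:,2]<.012]
print('pad',cv2.minEnclosingCircle(q[:,:2].astype(np.float32)*1000))
red=(((hsv[...,0]<6)|(hsv[...,0]>172))&(hsv[...,1]>150));red[:,:255]=0;red[:,300:]=0;red[:185]=0;red[225:]=0
n,l,s,c=cv2.connectedComponentsWithStats(red.astype(np.uint8))
for i in range(1,n):
    if s[i,4]>8:
        q=P[l==i];print('red',c[i],s[i,4],np.nanmean(q,0).round(4),cv2.fitLine(q[np.isfinite(q[:,0])][:,:2].astype(np.float32),2,0,.001,.001).ravel())
E
python3 -c "
import cv2;a=cv2.imread('pics/top.png')[130:230,190:320];cv2.imwrite('pics/c1.png',cv2.resize(a,None,fx=6,fy=6,interpolation=2))"
```

```text
blue [292. 180.] 259 rect [596.2  -8.2] [ 37.3 165.9] 80.6 z [0.0077 0.0129 0.0182]
blue [375. 202.] 1325 rect [ 495.7 -304.7] [128.5 130.1] 14.5 z [0.0006 0.0063 0.0189]
  rim 206 ((495.660400390625, -304.6972351074219), (128.45620727539062, 130.08377075195312), 14.534671783447266)
blue [456. 260.] 2778 rect [ 294.6 -574.4] [176.9 181.2] 27.2 z [0.0023 0.0082 0.0254]
  rim 620 ((294.2024230957031, -574.6818237304688), (176.1983642578125, 181.1981201171875), 27.14910888671875)
blue [360. 272.] 2726 rect [ 252.  -247.5] [175.9 176.4] 31.0 z [0.0021 0.0078 0.0251]
  rim 527 ((252.0236053466797, -247.4851837158203), (175.87722778320312, 176.36962890625), 30.978586196899414)
tool max z 0.07853328627403688 top centre [0.4706 0.2676 0.0751] n 102
jar max z 0.0760453808625483 top centre [0.7008 0.2208 0.0725] n 261
pl max z 0.10414494501622773 top centre [0.515  0.035  0.1009] n 1116
pad ((486.5522155761719, 266.3288269042969), 40.48085021972656)
red [268.30985915 205.50704225] 71 [0.4777 0.0667 0.047 ] [ 0.96195257 -0.27321658  0.47765872  0.06673759]
red [282.16901408 207.38028169] 71 [0.4709 0.0187 0.0477] [ 0.99886215 -0.0476914   0.47093812  0.01865498]
```

View pics/c1.png

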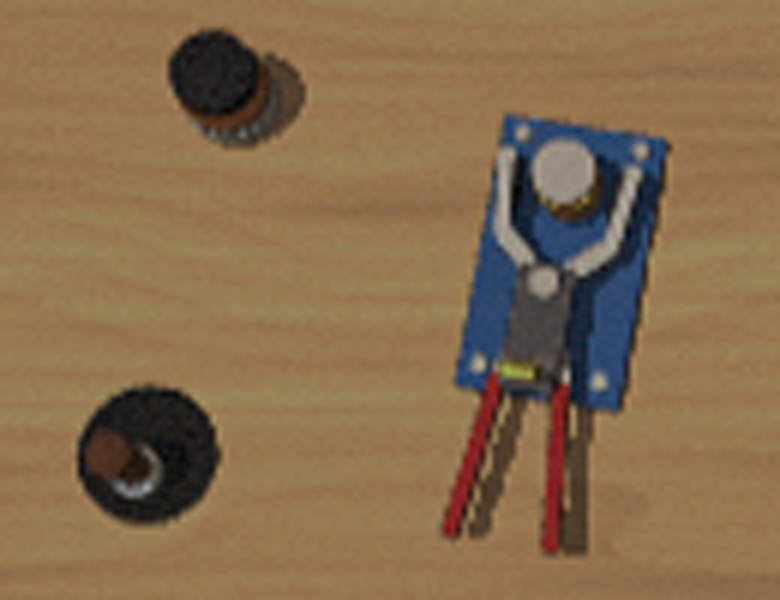

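The 130 mm tray is the one at (376,202), centred at (0.496, -0.305). The other two measure about 177 mm. The brown knob on the black pad at (214,206) is the tool, and the black-capped item at (228,144) is the jar. Next is a close look with the wrist camera over the pliers, with the gripper aligned to them.

```bash
cat >> h.py <<'E'
def Q(deg): a=np.radians(deg)/2; return [0,np.cos(a),np.sin(a),0]
def st():
    s=state();print('t',round(s['time'],2),'tcp',s['ee_pos'].round(4),'F',s['ft_force'].round(1),'gap',round(s['finger_gap'],4));return s
E
python3 - <<'E'
from h import *
move_to([0.50,0.04,0.30],Q(170.7)); st()
a=snap("wrist","w1.png"); np.savez('im1.npz',t=a["frame"],tp=cloud(a)); print(-a["view"][:3,:3].T@a["view"][:3,3])
E
```

```text
t 2.23 tcp [0.5    0.0407 0.2998] F [ 0.8  0.5 -0.1] gap 0.088
[0.42945551 0.05143584 0.45306094]
```

View pics/w1.png

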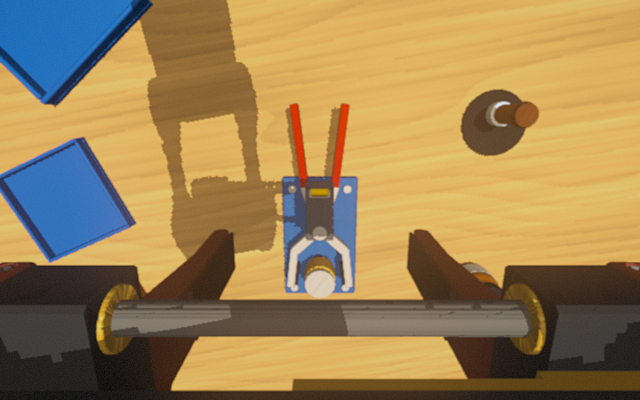

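Wrist view: handles (299,145) and (340,145), lever (319,193), bolt (319,233), lid (320,285), tool knob (526,115), pad (495,122). Computing positions from it.

```bash
python3 - <<'E'
from h import *
z=np.load('im1.npz');F=z['t'];P=z['tp']
hsv=cv2.cvtColor(F,cv2.COLOR_BGR2HSV)
red=(((hsv[...,0]<8)|(hsv[...,0]>172))&(hsv[...,1]>180)).astype(np.uint8)
M=[]
for u0,u1 in((285,312),(328,355)):
    m=np.zeros_like(red);m[98:190,u0:u1]=red[98:190,u0:u1]
    q=P[m>0];q=q[(q[:,2]>.042)&(q[:,2]<.052)]
    f=cv2.fitLine(q[:,:2].astype(np.float32),cv2.DIST_HUBER,0,.001,.001).ravel();M.append(f)
    print('red',len(q),np.degrees(np.arctan2(f[1],f[0]))%180,q.mean(0),'z',np.median(q[:,2]))
angs=[(np.degrees(np.arctan2(f[1],f[0]))+90)%180-90 for f in M];yaw=np.mean(angs);print('yaw',yaw)
a=np.radians(yaw);ex=np.array([np.cos(a),np.sin(a)]);ey=np.array([-ex[1],ex[0]])
def reg(n,u0,u1,v0,v1,z0,z1):
    q=P[v0:v1,u0:u1].reshape(-1,3);q=q[(q[:,2]>z0)&(q[:,2]<z1)]
    print(n,len(q),'mean',q.mean(0).round(4),'circ',np.round(cv2.minEnclosingCircle(q[:,:2].astype(np.float32)*1000),1) if 0 else cv2.minEnclosingCircle(q[:,:2].astype(np.float32)*1000),'zmed',np.median(q[:,2]).round(4));return q
b=reg('bolt',308,332,222,243,.057,.065)
l=reg('lid',300,342,262,299,.061,.070)
v=reg('lever',305,334,182,202,.085,.12)
k=reg('knob',505,545,95,132,.066,.08)
j=reg('jaw',282,358,240,296,.03,.055); print(np.percentile(j[:,2],[5,25,50,75,95]))
d=(hsv[...,2]<110).astype(np.uint8);m=np.zeros_like(d);m[85:160,455:535]=d[85:160,455:535]
q=P[m>0];q=q[(q[:,2]>.0)&(q[:,2]<.008)];print('pad',cv2.minEnclosingCircle(q[:,:2].astype(np.float32)*1000))
f=(P[...,2]>.005)&(P[...,2]<.025)&(hsv[...,1]<80)&(hsv[...,2]>110);f[:, :480]=0;f[:,520:]=0;f[:95]=0;f[140:]=0
print('foot',P[f].mean(0),f.sum())
B=b[:,:2].mean(0)
for n,p in(('lid',l),('lever',v)): print(n,'rel pliers',(p[:,:2].mean(0)-B)@ex,(p[:,:2].mean(0)-B)@ey, 'zmax',p[:,2].max())
for f in M:
    p0=np.array(f[2:]);dd=f[:2];t=(B-125e-3*ex-p0)@ex/(dd@ex);p=p0+t*dd;print('bar at squeeze',p,(p-B)@ey)
print('squeeze',B-.125*ex)
E
```

```text
red 524 177.08589 [0.46959959 0.0191439  0.04605555] z 0.04610859376370713
red 385 164.57414 [0.48497137 0.06395206 0.04616398] z 0.0461738088150247
yaw -9.169983
bolt 155 mean [0.576  0.026  0.0592] circ ((576.2933349609375, 25.747650146484375), 8.984332084655762) zmed 0.0592
lid 661 mean [0.6404 0.0157 0.0642] circ ((641.4276123046875, 15.901203155517578), 19.107114791870117) zmed 0.0643
lever 128 mean [0.5163 0.0355 0.0965] circ ((516.9385986328125, 35.44676208496094), 10.107385635375977) zmed 0.0972
knob 539 mean [0.4738 0.2684 0.0696] circ ((474.02081298828125, 269.2216491699219), 14.246223449707031) zmed 0.0698
jaw 1379 mean [0.6206 0.0186 0.0456] circ ((631.9717407226562, 16.813858032226562), 48.205997467041016) zmed 0.046
[0.03631886 0.04487032 0.04595362 0.04686669 0.05298535]
pad ((485.6142883300781, 266.398193359375), 40.97407150268555)
foot [0.47140578 0.26317968 0.01709063] 154
lid rel pliers 0.06519100098844158 6.491212488993596e-05 zmax 0.06639170867733563
lever rel pliers -0.060517469488653074 -0.00010952014597212724 zmax 0.0992241712384554
bar at squeeze [0.44846757 0.02021962] -0.02603498469215864
bar at squeeze [0.45678277 0.07173019] 0.0261424133009769
squeeze [0.45261661 0.04592188]
```

```bash
cat >> h.py <<'E'
B=np.array([.576,.026]);YAW=-9.2
ex=np.array([np.cos(np.radians(YAW)),np.sin(np.radians(YAW))]);ey=np.array([-ex[1],ex[0]])
def pl(x,y,z): p=B+x*ex+y*ey; return [p[0],p[1],z]
D=Q(180+YAW)
E
python3 - <<'E'
from h import *
move_to(pl(-.125,0,.13),D); move_l(pl(-.125,0,.032),.12); st()
close(); hold(.2); st()
gripper_open(); st()
move_l(pl(-.125,0,.16),.2)
a=snap("wrist","w2.png");F=a["frame"];P=cloud(a)
np.savez('im2.npz',t=F,tp=P);st()
q=P.reshape(-1,3);q=q[np.isfinite(q[:,0])];r=np.c_[(q[:,:2]-B)@ex,(q[:,:2]-B)@ey,q[:,2]]
v=r[(abs(r[:,0]+.05)<.03)&(abs(r[:,1])<.02)&(r[:,2]>.088)&(r[:,2]<.11)];print('lever',len(v),v.mean(0) if len(v) else '')
E
```

```text
t 3.99 tcp [0.4533 0.046  0.033 ] F [ 0.5  0.2 -0.4] gap 0.0877
t 5.14 tcp [0.4525 0.0466 0.032 ] F [-1.7  5.7  1.5] gap 0.03
t 6.14 tcp [0.4526 0.046  0.032 ] F [-0.4 -0.2 -0.2] gap 0.0877
t 6.98 tcp [0.4519 0.046  0.1581] F [-0.2  0.3  0.3] gap 0.0883
lever 26 [-0.03572432 -0.00010532  0.096814  ]
```

View pics/w2.png

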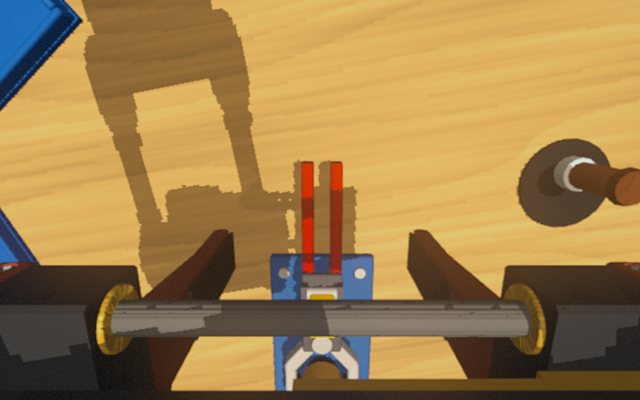

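Locked: the handles, at (307,215) and (336,215), stay parallel and together after release, and the lever now leans towards the jaws (x = -36 mm). Next, the seating tool.

```bash
python3 - <<'E'
from h import *
move_to([.52,.262,.30],D)
a=snap("wrist");P=cloud(a).reshape(-1,3);P=P[np.isfinite(P[:,0])]
q=P[(np.hypot(P[:,0]-.474,P[:,1]-.2687)<.03)&(P[:,2]>.067)&(P[:,2]<.075)]
c,r=cv2.minEnclosingCircle(q[:,:2].astype(np.float32)*1000);print('knob',c,r,len(q),q.mean(0),(q[:,:2].max(0)+q[:,:2].min(0))/2)
st()
E
```

```text
knob (474.30877685546875, 270.3984375) 13.758286476135254 487 [0.47402231 0.27029397 0.06967539] [0.47432042 0.27043944]
t 8.07 tcp [0.5199 0.2609 0.2988] F [0.  0.1 0.4] gap 0.0875
```

```bash
python3 - <<'E'
from h import *
x,y=.4741,.2697
move_to([x,y,.13],D); move_l([x,y,.037],.12); close(); s=st()
move_l([x,y,.15],.2); st()
move_l(pl(.0652,0,.15),.25); move_l(pl(.0652,0,.105),.12); hold(.2);s=st()
a=snap("scene","s3.png");b=snap("wrist")
f0=s['ft_force'][2]
z=.105
while z>.0885:
    z-=.001; move_l(pl(.0652,0,z),.02); s=state();df=s['ft_force'][2]-f0
    print(round(z,4),s['ee_pos'][2].round(4),df.round(1),s['finger_gap'].round(4))
    if z<.096 and df>16 : break
    if df>25: break
E
python3 -c "
import cv2;a=cv2.imread('pics/s3.png')[190:310,220:420];cv2.imwrite('pics/c3.png',cv2.resize(a,None,fx=4,fy=4,interpolation=2))"
```

```text
t 10.71 tcp [0.4741 0.2698 0.037 ] F [-0.   0.3  0.4] gap 0.0272
t 11.43 tcp [0.4736 0.2694 0.1484] F [-0.3 -0.3 -1.9] gap 0.0276
t 13.52 tcp [0.641  0.0156 0.1065] F [-0.4  0.4 -1.5] gap 0.0273Traceback (most recent call last):
  File "<stdin>", line 11, in <module>
AttributeError: 'float' object has no attribute 'round'
```

View pics/c3.png

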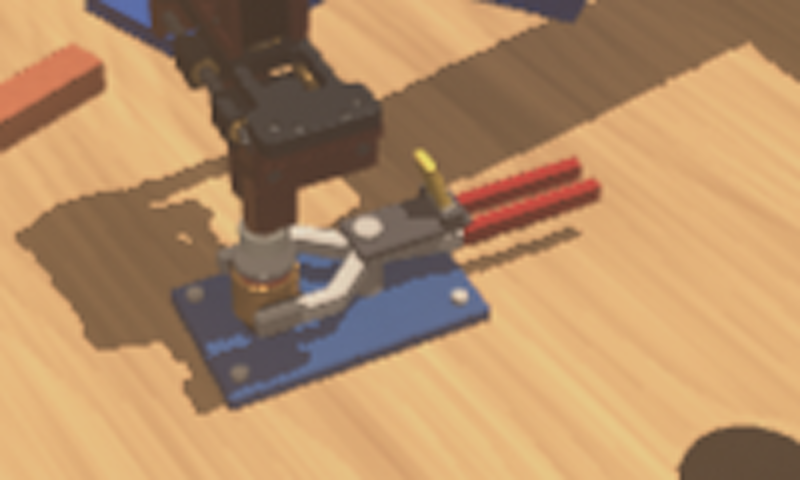

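Crop: the foot is directly over the lid and the tool looks upright. Now pressing.

```bash
python3 - <<'E'
from h import *
f0=-1.5
z=.105
while z>.0885:
    z-=.001; move_l(pl(.0652,0,z),.02); s=state();df=s['ft_force'][2]-f0
    print(round(z,4),round(s['ee_pos'][2],4),round(df,1),s['ft_force'][:2].round(1),round(s['finger_gap'],4))
    if z<.096 and df>16 : break
    if df>25: break
st();snap("scene","s4.png")
E
python3 -c "
import cv2;a=cv2.imread('pics/s4.png')[215:300,250:330];cv2.imwrite('pics/c4.png',cv2.resize(a,None,fx=7,fy=7,interpolation=2))"
```

```text
0.104 0.104 -0.7 [0.1 0.9] 0.0273
0.103 0.1029 -0.3 [ 0.5 -0.3] 0.0276
0.102 0.1019 -0.5 [ 0.4 -0.4] 0.0273
0.101 0.1009 -0.4 [-0.5  0.8] 0.0274
0.1 0.0999 -0.6 [-1.   0.8] 0.0274
0.099 0.0989 -0.2 [-1.  -0.4] 0.0274
0.098 0.0981 -0.1 [ 0.7 -0.6] 0.0273
0.097 0.0979 5.0 [-1.6  0.7] 0.0273
0.096 0.0978 8.9 [-0.2  0.9] 0.0273
0.095 0.0968 7.4 [-1.3  0.8] 0.0273
0.094 0.0937 -0.4 [-0.1  0. ] 0.0277
0.093 0.0929 2.8 [-1.   0.6] 0.0273
0.092 0.0928 6.6 [-0.7  0.4] 0.0272
0.091 0.0928 9.8 [-1.8  0.9] 0.0273
0.09 0.0927 12.3 [-2.3  0.2] 0.0271
0.089 0.0927 15.0 [-2.8  1.2] 0.0274
0.088 0.0926 18.3 [-2.8 -0.3] 0.0278
t 18.12 tcp [0.642  0.0155 0.0926] F [-2.8 -0.3 16.8] gap 0.0278
```

View pics/c4.png

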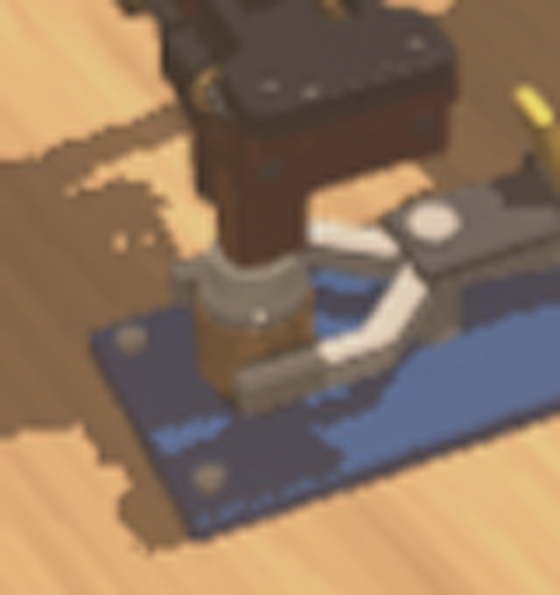

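The lid clicked through at z = 0.094 and bottomed after 5.2 mm of travel, with 18 N held. No red neck is visible. Returning the tool.

```bash
python3 - <<'E'
from h import *
move_l(pl(.0652,0,.15),.15)
x,y=.484,.268
move_l([x,y,.15],.25); move_l([x,y,.043],.15); hold(.1); f0=state()['ft_force'][2]
z=.043
while z>.033:
    z-=.001; move_l([x,y,z],.02); s=state(); df=s['ft_force'][2]-f0
    if df>4: break
print(z,df); move_l([x,y,s['ee_pos'][2]],.02); gripper_open(); hold(.2); st()
move_l([x,y,.16],.2); move_l([.55,.20,.30],.3)
a=snap("wrist","w5.png");P=cloud(a).reshape(-1,3);P=P[np.isfinite(P[:,0])]
q=P[(np.hypot(P[:,0]-x,P[:,1]-y)<.04)&(P[:,2]>.064)&(P[:,2]<.08)]
c,r=cv2.minEnclosingCircle(q[:,:2].astype(np.float32)*1000);print('knob',c,r,len(q),q.mean(0),q[:,2].std());st()
r=np.c_[(P[:,:2]-B)@ex,(P[:,:2]-B)@ey,P[:,2]]
l=r[(np.hypot(r[:,0]-.065,r[:,1])<.018)&(r[:,2]>.05)&(r[:,2]<.08)];print('lid',len(l),np.median(l,0) if len(l) else '')
E
```

```text
0.03599999999999999 5.0512503945615155
t 24.27 tcp [0.484  0.268  0.0369] F [0.3 0.1 0. ] gap 0.0878
knob (484.1993408203125, 268.19146728515625) 14.668695449829102 581 [0.48394334 0.26757248 0.06916186] 0.001687951584128777
t 25.81 tcp [0.5492 0.2004 0.297 ] F [-0.5 -0.1 -0.6] gap 0.0876
lid 214 [ 0.05462162 -0.00600074  0.05884977]
```

View pics/w5.png

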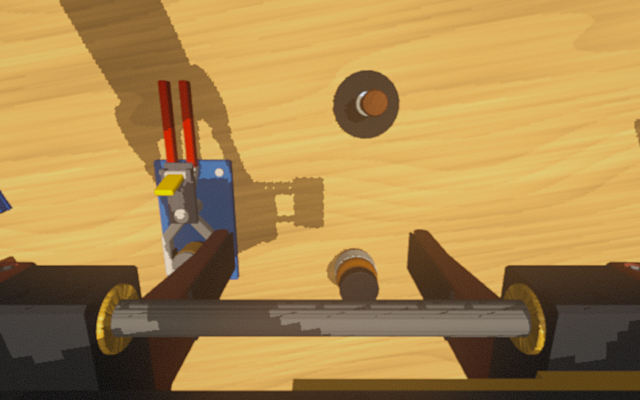

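The tool stands upright on its pad: knob (375,103), pad (366,104), knob top at 69 mm. The lid top reads 59 mm, so it is home, and the pliers are still locked. Now the lever.

```bash
python3 - <<'E'
from h import *
close()
move_to(pl(-.004,0,.14),D); move_l(pl(-.004,0,.093),.12); hold(.1); f0=state()['ft_force'];st()
x=-.004;pk=0
while x>-.054:
    x-=.002; move_l(pl(x,0,.093),.04); s=state(); f=(s['ft_force']-f0)[:2]@ex; pk=max(pk,f)
    print(round(x,3),round((s['ee_pos'][:2]-B)@ex,4),round(f,1),end=' | ')
    if f>30 or (pk>5 and x<-.04 and f<1.5): break
st()
move_l(pl(x+.012,0,.093),.1); move_l(pl(x+.012,0,.16),.2); gripper_open()
move_l(pl(.04,0,.25),.25)
a=snap("wrist","w6.png");P=cloud(a).reshape(-1,3);P=P[np.isfinite(P[:,0])]
r=np.c_[(P[:,:2]-B)@ex,(P[:,:2]-B)@ey,P[:,2]]
v=r[(abs(r[:,0]+.05)<.03)&(abs(r[:,1])<.02)&(r[:,2]>.088)&(r[:,2]<.11)];print('lever',len(v),v.mean(0) if len(v) else '')
l=r[(np.hypot(r[:,0]-.065,r[:,1])<.035)&(r[:,2]>.0565)&(r[:,2]<.08)]
if len(l): print('lid',len(l),l.mean(0),cv2.minEnclosingCircle(l[:,:2].astype(np.float32)*1000))
st()
E
```

```text
t 28.73 tcp [0.5728 0.0269 0.0945] F [ 0.1 -0.5  0.7] gap 0.0005
-0.006 -0.0058 -0.6 | -0.008 -0.0081 0.3 | -0.01 -0.0101 0.1 | -0.012 -0.0121 -0.3 | -0.014 -0.0141 0.4 | -0.016 -0.0161 0.4 | -0.018 -0.0181 -0.2 | -0.02 -0.0201 -0.6 | -0.022 -0.0219 0.0 | -0.024 -0.0229 5.2 | -0.026 -0.0246 5.9 | -0.028 -0.0269 4.4 | -0.03 -0.0311 0.1 | -0.032 -0.0326 -0.3 | -0.034 -0.0341 1.4 | -0.036 -0.0361 0.0 | -0.038 -0.0381 0.3 | -0.04 -0.0401 -1.2 | t 33.23 tcp [0.5364 0.0324 0.093 ] F [-0.9  0.8 -0.8] gap 0.0005
lever 276 [-5.91002087e-02 -6.12929762e-05  9.55152552e-02]
lid 990 [ 6.58351230e-02 -2.10603495e-06  5.91309209e-02] ((66.31916046142578, 0.018483450636267662), 18.899871826171875)
t 36.01 tcp [0.6147 0.0198 0.2482] F [ 0.6 -0.6 -0.2] gap 0.0882
```

View pics/w6.png

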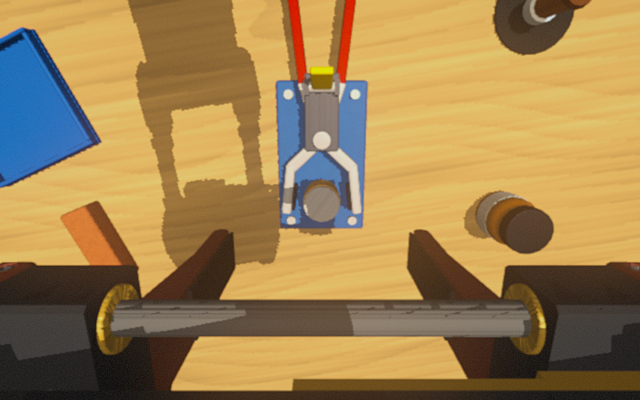

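Pliers open: the lever is back, the handles apart, and the pot loose and centred at (320,201). A finger on the pivot side would foul the bolt and bridge. I'll grip the pot across y, with the tips just above the jaw tops.

```bash
python3 - <<'E'
from h import *
a=snap("wrist");P=cloud(a).reshape(-1,3);P=P[np.isfinite(P[:,0])]
r=np.c_[(P[:,:2]-B)@ex,(P[:,:2]-B)@ey,P[:,2]]
j=r[(abs(r[:,0]-.06)<.025)&(abs(abs(r[:,1])-.031)<.008)&(r[:,2]>.03)];jt=np.percentile(j[:,2],[50,90]);print('jaw',len(j),jt)
tip=min(max(jt[0]+.0025,.047),.0495); zg=tip+.008; print(zg)
X=.0658
move_to(pl(X,0,.12),D); move_l(pl(X,0,zg),.1); st(); close(); hold(.2); s=st()
if s['finger_gap']>.03:
    move_l(pl(X,0,zg+.02),.05); hold(.1); st(); snap("scene","s7.png")
open('zg','w').write(str(zg))
E
python3 -c "
import cv2;a=cv2.imread('pics/s7.png')[205:300,240:340];cv2.imwrite('pics/c7.png',cv2.resize(a,None,fx=6,fy=6,interpolation=2))"
```

```text
jaw 878 [0.04568709 0.04690913]
0.056187085469847596
t 37.44 tcp [0.6414 0.0155 0.057 ] F [ 0.7 -0.3  0.3] gap 0.0877
t 38.47 tcp [0.641  0.0156 0.0562] F [-0.2  1.2  0.1] gap 0.0387
t 39.12 tcp [0.6407 0.0154 0.0758] F [ 0.2 -0.3 -2.5] gap 0.039
```

View pics/c7.png

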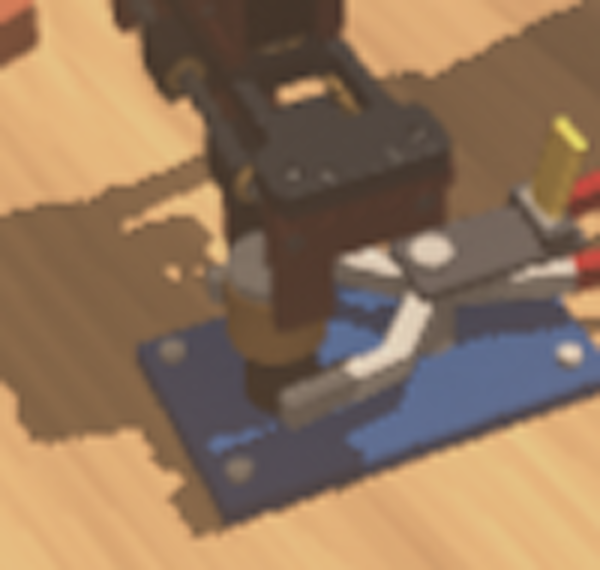

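The pot has lifted clear of the pedestal and hangs upright (about 2.7 N). Placing it in the tray.

```bash
python3 - <<'E'
from h import *
zg=float(open('zg').read()); X=.0658
tx,ty=.496,-.305
move_l(pl(X,0,.17),.2); move_l([tx,ty,.17],.25); 
z=zg-.019+.006; move_l([tx,ty,z],.12); hold(.1); f0=state()['ft_force'][2]; st()
while z>zg-.019-.008:
    z-=.001; move_l([tx,ty,z],.02); s=state(); df=s['ft_force'][2]-f0
    if df>3: break
print(z-(zg-.019),df); move_l([tx,ty,s['ee_pos'][2]],.02); gripper_open(); hold(.2); st()
move_l([tx,ty,.15],.15); move_l([tx+.06,ty,.28],.25); hold(.2)
a=snap("wrist","w8.png");P=cloud(a).reshape(-1,3);P=P[np.isfinite(P[:,0])]
q=P[(np.hypot(P[:,0]-tx,P[:,1]-ty)<.045)&(P[:,2]>.035)&(P[:,2]<.06)]
print('lid',np.median(q,0),cv2.minEnclosingCircle(q[:,:2].astype(np.float32)*1000));st()
E
```

```text
t 42.65 tcp [ 0.4966 -0.3054  0.0444] F [ 0.8 -0.4 -2.7] gap 0.0387
-0.0010000000000000078 6.108475943113797
t 45.74 tcp [ 0.496  -0.305   0.0372] F [-0.3  0.6 -0.8] gap 0.0881
lid [ 0.4963112  -0.30588428  0.04008452] ((496.4569091796875, -305.59716796875), 19.322744369506836)
t 47.62 tcp [ 0.5553 -0.3049  0.2785] F [-0.4  0.1 -0.6] gap 0.0878
```

View pics/w8.png

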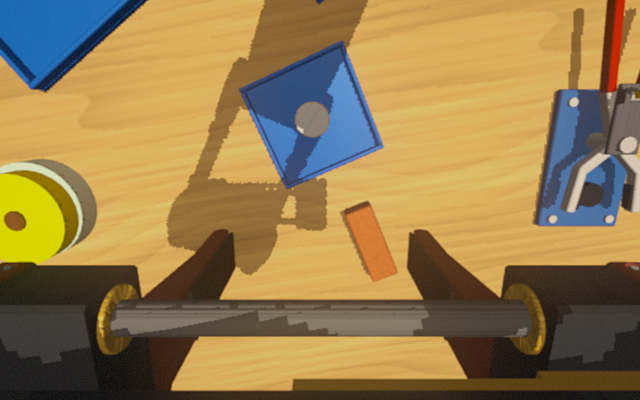

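The pot stands upright in the middle of the 130 mm tray at (312,119). Its lid top is at 40 mm, which matches 5 + 36 mm with the lid home. The bar is undisturbed.

```bash
python3 - <<'E'
from h import *
job_done(); st()
E
```

```text
the job is handed in; nothing more can be done
the job is handed in; nothing more can be done
```

The job is done and handed in at about 48 s on the robot's clock, with every step done in the order asked; `job_done()` gives no verdict.

- **Clamping:** I squeezed the handles and they stayed locked after I let go, with the lever leaning towards the jaws.
- **Seating the lid:** I pressed with the tool. The force peaked at about 9 N, the lid clicked, and it bottomed after about 5 mm with 18 N held; no red neck showed afterwards.
- **Tool:** It stands upright near the middle of its pad, with the knob at (0.484, 0.268).
- **Release:** Pulling the lever sprang the pliers open.
- **Pot:** It stands upright in the centre of the 130 mm tray, lid top at about 40 mm (41 mm expected with the lid home). It was lowered until it touched the floor, then released.
- **Jar and polish bar:** I never touched either, and both looked undisturbed in the wrist pictures; I did not re-measure their positions.

**Disagreed:** the finger-gap readings did not match the nominal sizes: 27 mm on the 24 mm shaft, 39 mm on the 40 mm pot, and 30 mm on the handles given as 34 mm locked. I left this unexplained; every grasp held without slipping.

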